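# Sort the leaf-pulp sample tubes into their colour-marked foam stands

### The arm

A 6-joint arm with a two-finger parallel gripper is mounted at the origin on the work surface. World frame = base frame: x ahead of the robot, y to its left, z up, the work surface at z = 0. Lengths are in m, angles in rad, forces in N, time in s.
With the tool pointing down it reaches from about 0.325 to 0.775 m from the base axis. Payload 5.5 kg.
Tool frame: the origin (TCP) lies midway between the tips of the shut fingers; the grasp point (between the pads) lies 19 mm behind it; z points along the fingers, y is the line along which they close (so a half turn about z gives the same grasp; the last joint's range is limited). The gripper opens to 85 mm and grips with 20 to 120 N. Pads are 22 mm wide; open, the fingers measure 114 mm over their backs; the gripper's body (76 mm by 85 mm) begins 54 mm behind the grasp point. The pads swing forward as they close: fully open they stand 13 mm farther back than shut.
Start: joints at [-1.171, 0.091, 1.231, -0, 1.82, -0.057], TCP at [0.265, -0.538, 0.201] pointing down, gripper open.
Joint ranges: [-2.87, 2.87], [-0.86, 2.18], [0.17, 2.46], [-1.51, 4.65], [0.06, 2.69], [-2.65, 2.65]. Speed limits (rad/s): [2.57, 2.57, 3.01, 3.14, 3.14, 3.14].

### API

Orientations are given as a rotation vector (axis times angle).
In Python, from cell import r gives the robot as it stands.
- The arm moves only by the shell command python3 -m inch 'ROWS' [OPENING] [FORCE]. ROWS is JSON, one flat list of numbers, 6 for each row, row after row: the shift along the tool's x, y, z in m, then the turn, a rotation vector about the tool's x, y, z in degrees. A call has exactly 8 rows; each row is the pose to reach, as a shift and turn from the pose commanded when the call began, along the tool's axes at that moment; what a row does not reach only later rows make up. A row lasts 1/12 s, in which the tool goes at most 41.7 mm and 7.16 degrees, less where a joint would pass 70% of its speed; a pose out of reach is approached as far as the arm can. A call with a gripper value outside its range is refused whole. OPENING is the closure, from 0 (fully open) to 1 (shut), set as the call begins (- or left out, the last holds). The fingers move at their own pace and stop on an object; FORCE is the grip in N (left out, the last holds). Time passes only in rows, so rows that repeat a pose let the fingers close, or fill a call up. It gives the time, the measured TCP pose, the force, the opening and the grip force at its end, in the units of the state.
- r.sense(): the state, without advancing time (a new reading comes with each control period).
- r.camera(name): name is "scene" or "top" or "wrist"; returns a dict with "image" (420x560x3 uint8, blue, green, red), "intrinsics" (3x3 intrinsics, pixels), "dist" ([k1, k2, p1, p2, k3] as OpenCV has them; the pictures are not rectified), "view" (4x4, takes a point from world to camera coordinates); the wrist camera has in their place "T_tool_cam" (4x4, takes a point from camera to tool coordinates, whose origin is the TCP and whose axes are the flange's). Camera axes: x right, y down, z forward; pixel columns grow to the right and rows downward; lengths in m; the calibration is good to about 2 mm. A picture is of the moment at which its call begins: read the wrist's pose just before it. There is no depth.
- r.hand_in(): hands the job in; it is judged then, once.
The state is a dict: "time": time; "joints": joint angles; "dq": joint speeds; "effort": joint torques, N m; "eef_pos": TCP position; "eef_rot": TCP orientation; "contact_force": force on the tool from outside, world axes, zero at the start; "wrist_torque": the same for the moment, N m; "opening": finger opening in m; "gripper_force": force on a finger pad.
Only numpy, scipy, OpenCV 4.12 (cv2) and the standard library are available. Lean on these libraries where they do the work, as an engineer would, in place of code of your own. Each camera call takes 0.05 s, during which the arm holds its last target. There are 200 camera calls.

### The job

Put each of the four leaf-pulp sample tubes into the foam stand taped in the colour of its cap, standing upright on the bottom of the well. Keep the tubes upright all the way and set them down rather than dropping them, and leave the mortar and the beaker where they are.

Things in the scene. Friction and masses are not known exactly. Their poses are not given: they have to be found in the camera images.
- tube_red: Loose self-standing sample tube with a red screw cap and a red band round its off-white body (green pulp shows below); 95 mm tall in all, body 30 mm in diameter, cap 34 mm in diameter from 77 to 95 mm above its foot; about 60 g (varies by a third). It starts upright on the bench (z = 0). Origin: centre of its underside; z: up along the tube.
- tube_yellow: Loose self-standing sample tube with a yellow screw cap and a yellow band round its off-white body (green pulp shows below); 95 mm tall in all, body 30 mm in diameter, cap 34 mm in diameter from 77 to 95 mm above its foot; about 60 g (varies by a third). It starts upright on the bench (z = 0). Origin: centre of its underside; z: up along the tube.
- tube_blue: Loose self-standing sample tube with a blue screw cap and a blue band round its off-white body (green pulp shows below); 95 mm tall in all, body 30 mm in diameter, cap 34 mm in diameter from 77 to 95 mm above its foot; about 60 g (varies by a third). It starts upright on the bench (z = 0). Origin: centre of its underside; z: up along the tube.
- tube_green: Loose self-standing sample tube with a green screw cap and a green band round its off-white body (green pulp shows below); 95 mm tall in all, body 30 mm in diameter, cap 34 mm in diameter from 77 to 95 mm above its foot; about 60 g (varies by a third). It starts upright on the bench (z = 0). Origin: centre of its underside; z: up along the tube.
- stand_red: Fixed white polystyrene block, 72 x 72 x 45 mm high, edged on top and sides with red tape, with one round well in its centre: 46 mm in diameter, 30 mm deep, its flat red floor 15 mm above the bench. Origin: centre of its underside, straight below the well; z up, x and y along its sides. A tube standing in the well has 8 mm of play all round and its top is 110 mm above the bench.
- stand_yellow: Fixed white polystyrene block, 72 x 72 x 45 mm high, edged on top and sides with yellow tape, with one round well in its centre: 46 mm in diameter, 30 mm deep, its flat yellow floor 15 mm above the bench. Origin: centre of its underside, straight below the well; z up, x and y along its sides. A tube standing in the well has 8 mm of play all round and its top is 110 mm above the bench.
- stand_blue: Fixed white polystyrene block, 72 x 72 x 45 mm high, edged on top and sides with blue tape, with one round well in its centre: 46 mm in diameter, 30 mm deep, its flat blue floor 15 mm above the bench. Origin: centre of its underside, straight below the well; z up, x and y along its sides. A tube standing in the well has 8 mm of play all round and its top is 110 mm above the bench.
- stand_green: Fixed white polystyrene block, 72 x 72 x 45 mm high, edged on top and sides with green tape, with one round well in its centre: 46 mm in diameter, 30 mm deep, its flat green floor 15 mm above the bench. Origin: centre of its underside, straight below the well; z up, x and y along its sides. A tube standing in the well has 8 mm of play all round and its top is 110 mm above the bench.
- mortar: Loose white porcelain mortar with green pulp, 92 mm across the rim, 48 mm high, its pestle leaning in it (part of the same body; its end reaches 90 mm above the bench and 42 mm out from the centre towards its x axis). 450 g. To be left where it stands. Origin: centre of its underside, z up.
- beaker: Loose empty clear glass beaker, 68 mm across, 75 mm high, 150 g. To be left where it stands. Origin: centre of its underside, z up.
There are look-alikes about, which are no part of the job. What is shaped like the tube_green but purple is not meant.

How it is judged:
At the end, for the whole second after the job is handed in: Each tube stands in the well of the stand of its own colour: its foot within 12 mm of the stand's centre line and within 5 mm of the well floor's height, upright within 7 degrees, at rest and released (horizontal distance between tube_red and stand_red below 0.012 m and z of tube_red in the frame of stand_red between 0.01 and 0.02 m and angle between each of tube_red, tube_yellow, tube_blue, tube_green's own z axis and vertical below 0.12 rad and linear speed of each of tube_red, tube_yellow, tube_blue, tube_green below 0.02 m/s and angular speed of each of tube_red, tube_yellow, tube_blue, tube_green below 0.2 rad/s and horizontal distance between tube_yellow and stand_yellow below 0.012 m and z of tube_yellow in the frame of stand_yellow between 0.01 and 0.02 m and horizontal distance between tube_blue and stand_blue below 0.012 m and z of tube_blue in the frame of stand_blue between 0.01 and 0.02 m and horizontal distance between tube_green and stand_green below 0.012 m and z of tube_green in the frame of stand_green between 0.01 and 0.02 m); the robot touches nothing.
It fails at once if a tube is tipped more than 35 degrees (angle between any of tube_red, tube_yellow, tube_blue, tube_green's own z axis and vertical above 0.61 rad).
It fails at once if a tube is dropped (falls free of the fingers faster than 0.7 m/s, a fall of 25 mm or more) ((linear speed of tube_red above 0.7 m/s and contact force between the fingers and tube_red below 0.05 N) or (linear speed of tube_yellow above 0.7 m/s and contact force between the fingers and tube_yellow below 0.05 N) or (linear speed of tube_blue above 0.7 m/s and contact force between the fingers and tube_blue below 0.05 N) or (linear speed of tube_green above 0.7 m/s and contact force between the fingers and tube_green below 0.05 N)).
It fails at once if the mortar is shifted by more than 20 mm or tipped over (distance of mortar from where it was at the start of the episode above 0.02 m or angle between mortar's own z axis and vertical above 0.35 rad).
It fails at once if the beaker is shifted by more than 20 mm or tipped over (distance of beaker from where it was at the start of the episode above 0.02 m or angle between beaker's own z axis and vertical above 0.35 rad).
It also fails if it takes over 106 s, if anything falls off the work surface, if the arm or the gripper's body presses on something with over 40 N, if the wrist force passes 120 N, or if a joint passes its speed limit or range.

## Working session

There is one attempt and no reset: what is moved stays moved. The work goes in short steps, Python scripts to look and compute and a shell command to move; the robot and the scene stay as the last step left them, time stands still between calls to the robot, and variables do not carry over. Pictures are saved under pics/ and viewed, at most 14 in all, crops included, and the job is handed in when it is done.

```bash
ls; mkdir -p pics
python3 - <<'E'
from cell import r
import cv2,json
s=r.sense(); print(s['time'],s['eef_pos'],s['eef_rot'],s['opening'])
for n in ('top','scene'):
    c=r.camera(n); cv2.imwrite(f'pics/{n}0.png',c['image']); print(n,c['intrinsics'],c['dist'],c['view'])
E
```

```text
pics
0.0 [ 0.26451634 -0.53816994  0.19973585] [-3.05813773e+00 -7.10872306e-01  4.87769015e-04] 0.0857946150617262
top [[511.26060876   0.         280.54854228]
 [  0.         511.26060876 217.41131926]
 [  0.           0.           1.        ]] [0.05752 0.      0.      0.      0.     ] [[ 0.02592138 -0.99966275 -0.0015739  -0.00400341]
 [-0.99328715 -0.02557845 -0.11281126  0.51195028]
 [ 0.11273295  0.00448755 -0.99361519  1.00130735]
 [ 0.          0.          0.          1.        ]]
scene [[490.56847839   0.         280.83809352]
 [  0.         490.56847839 211.08627425]
 [  0.           0.           1.        ]] [-0.14936843  0.          0.          0.          0.        ] [[ 0.29702132  0.95471464  0.01727127 -0.13934216]
 [ 0.67941252 -0.19859346 -0.70637049 -0.32367313]
 [-0.67095228  0.22154142 -0.70763157  1.41174378]
 [ 0.          0.          0.          1.        ]]
```

View pics/top0.png

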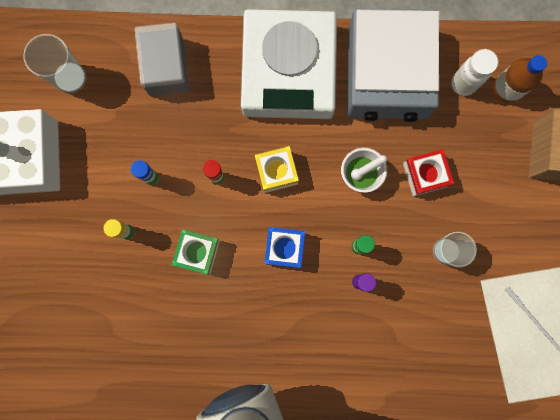

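View pics/scene0.png

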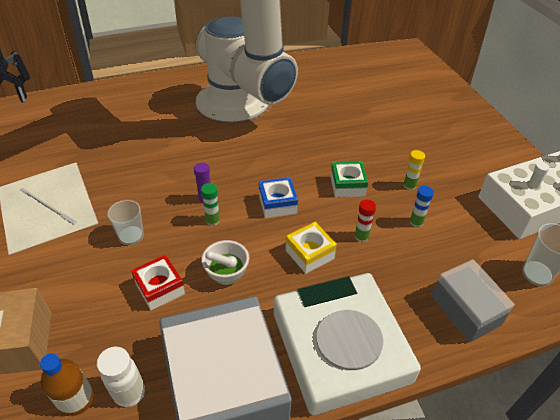

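The top view shows these caps: red (212,170), blue (141,170), yellow (113,228), green (364,244). Purple at (366,282) is the look-alike. The stands are yellow (277,168), red (430,172), blue (285,247) and green (195,252). The mortar is at (364,170) and the beaker at (455,250).

```bash
cat > h.py <<'E'
import cv2,numpy as np
from scipy.spatial.transform import Rotation as R
from cell import r
def ray(c,uv,z,T=None):
    p=cv2.undistortPoints(np.array([[uv]],float),c['intrinsics'],np.array(c['dist']))[0,0]
    if T is None: T=np.linalg.inv(c['view'])
    d=T[:3,:3]@np.array([*p,1]); o=T[:3,3]
    return (o+d*(z-o[2])/d[2])[:2]
H={'red':[(0,6),(172,180)],'yellow':[(22,34)],'blue':[(105,122)],'green':[(48,80)],'purple':[(130,160)]}
def mask(im,col,s=120,v=50):
    h=cv2.cvtColor(im,cv2.COLOR_BGR2HSV); m=0
    for a,b in H[col]: m=m|cv2.inRange(h,(a,s,v),(b,255,255))
    return m
E
cat > m.py <<'E'
from h import *
for n in ('top','scene'):
    c=r.camera(n)
    for col in H:
        cs,hi=cv2.findContours(mask(c['image'],col,140),cv2.RETR_CCOMP,cv2.CHAIN_APPROX_NONE)
        for k,q in enumerate(cs):
            a=cv2.contourArea(q)
            if a<60: continue
            if hi[0][k][3]>=0:
                (u,v),wh,an=cv2.minAreaRect(q); print(n,col,'HOLE',a,(round(u),round(v)),np.round(wh),round(an),ray(c,(u,v),.045).round(4),[ray(c,p,.045).round(3).tolist() for p in cv2.boxPoints(((u,v),wh,an))[:2]])
            elif a<900:
                m=cv2.moments(q);u,v=m['m10']/a,m['m01']/a; print(n,col,'blob',a,(round(u),round(v)),ray(c,(u,v),.088).round(4))
E
python3 m.py
```

```text
top red blob 231.0 (428, 172) [ 0.5991 -0.2703]
top red blob 267.5 (212, 170) [0.594  0.1428]
top red HOLE 884.0 (431, 170) [31. 31.] 73 [ 0.6121 -0.2873] [[0.633, -0.249], [0.652, -0.308]]
top yellow blob 294.5 (115, 228) [0.4765 0.3204]
top yellow blob 270.0 (276, 169) [0.5976 0.0196]
top yellow HOLE 854.0 (276, 167) [30. 30.] 76 [0.6111 0.0205] [[0.632, 0.058], [0.649, -0.001]]
top blue blob 312.5 (284, 248) [4.48e-01 4.00e-04]
top blue HOLE 895.0 (284, 247) [31. 31.] 6 [ 4.519e-01 -1.000e-04] [[0.424, 0.033], [0.485, 0.028]]
top blue blob 234.0 (140, 169) [0.591  0.2798]
top blue blob 223.0 (537, 64) [ 0.8152 -0.477 ]
top green blob 235.5 (364, 244) [ 0.4586 -0.1505]
top green blob 118.0 (181, 254) [0.4305 0.1934]
top green blob 107.0 (368, 178) [ 0.5846 -0.1555]
top green blob 80.0 (352, 168) [ 0.6042 -0.1252]
top purple blob 291.0 (364, 282) [ 0.388  -0.1502]
scene red blob 99.0 (157, 280) [ 0.6603 -0.2865]
scene red HOLE 776.0 (156, 274) [27. 33.] 62 [ 0.6118 -0.29  ] [[0.591, -0.327], [0.569, -0.268]]
scene red blob 210.0 (367, 207) [0.5979 0.1395]
scene yellow blob 71.5 (310, 245) [ 0.6592 -0.0038]
scene yellow HOLE 657.0 (311, 239) [31. 27.] 48 [0.6109 0.0173] [[0.592, -0.019], [0.557, 0.036]]
scene yellow blob 160.0 (417, 157) [0.4802 0.3182]
scene blue blob 320.5 (51, 364) [ 0.7788 -0.4728]
scene blue blob 185.0 (425, 193) [0.5936 0.2747]
scene blue blob 845.5 (277, 193) [ 0.5063 -0.0207]
scene blue HOLE 520.0 (278, 190) [20. 31.] 82 [ 0.4531 -0.0026] [[0.418, -0.03], [0.423, 0.039]]
scene green blob 182.5 (209, 191) [ 0.4616 -0.1544]
scene green blob 678.5 (349, 173) [0.4913 0.1456]
scene green HOLE 449.0 (349, 171) [19. 29.] 87 [0.4393 0.1738] [[0.401, 0.153], [0.415, 0.22]]
scene purple blob 283.0 (201, 175) [ 0.4089 -0.16  ]
```

Run:
```python
import cv2,numpy as np
im=cv2.imread('pics/top0.png')[140:300,90:490]
cv2.imwrite('pics/crop.png',cv2.resize(im,None,fx=2,fy=2,interpolation=cv2.INTER_CUBIC))
```

```text
(no output)
```

View pics/crop.png

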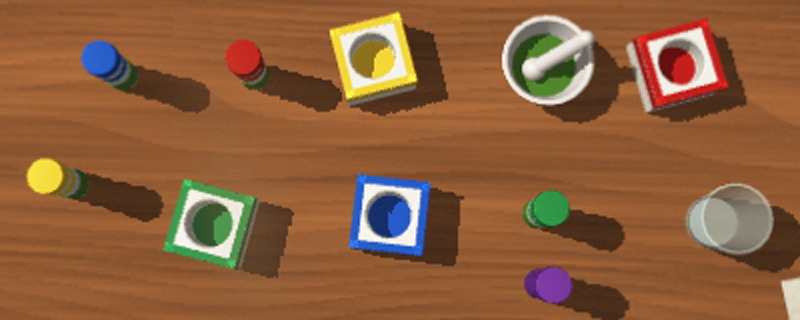

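The green target is the cap at top (364,244), which is bright green with a green band. The purple tube at (366,282) is the look-alike, and the crop confirms it. The top and scene measurements agree to within 3–5 mm. I'll hover over the green tube with a squared-up tool and check with the wrist camera.

```bash
cat > d.py <<'E'
import sys; from h import *
t=np.array(sys.argv[1:4],float); s=r.sense(); A=R.from_rotvec(s['eef_rot'])
print('t',s['time'],'shift',A.inv().apply(t-s['eef_pos']).round(4),'turn',np.degrees((A.inv()*R.from_matrix(np.diag([1,-1,-1]))).as_rotvec()).round(2))
E
python3 d.py 0.46 -0.152 0.2; python3 -m inch --help 2>&1 | head -5
```

```text
t 0.2 shift [ 0.3458 -0.2605  0.0005] turn [-7.000e-02  1.000e-02  2.617e+01]
invalid input: not JSON, or not a number
```

```bash
python3 -m inch '[0.012,-0.009,0,0,0,2, 0.035,-0.026,0,0,0,5, 0.06,-0.045,0,0,0,9, 0.086,-0.065,0,0,0,13, 0.112,-0.084,0,0,0,17, 0.138,-0.104,0,0,0,21, 0.160,-0.121,0,0,0,24.5, 0.175,-0.132,0,0,0,26.2]' 0 40 && python3 d.py 0.46 -0.152 0.2
```

```text
time: 0.87
eef_pos: [0.3644, -0.3405, 0.201]
eef_rot: [-3.141, 0.003, -0.001]
contact_force: [0.1, 0.3, 0.4]
opening: 0.0856
gripper_force: 0.0
t 0.8667 shift [ 0.0952 -0.1887  0.0011] turn [-0.03 -0.03 -0.12]
```

```bash
python3 -m inch '[0.007,-0.013,0,0,0,0, 0.022,-0.043,0,0,0,0, 0.04,-0.079,0,0,0,0, 0.058,-0.115,0,0,0,0, 0.075,-0.148,0,0,0,0, 0.088,-0.174,0,0,0,0, 0.095,-0.188,0,0,0,0, 0.095,-0.188,0,0,0,0]'
python3 - <<'E'
from h import *
s=r.sense(); c=r.camera('wrist'); cv2.imwrite('pics/w1.png',c['image'])
T=np.eye(4);T[:3,:3]=R.from_rotvec(s['eef_rot']).as_matrix();T[:3,3]=s['eef_pos'];T=T@c['T_tool_cam']
print(s['eef_pos'],T.round(3))
for col in ('green','purple','blue'):
    cs,_=cv2.findContours(mask(c['image'],col,110),0,1)
    for q in cs:
        if cv2.contourArea(q)>300:
            (u,v),wh,an=cv2.fitEllipse(q); m=cv2.moments(q); print(col,cv2.contourArea(q),round(u),round(v),np.round(wh),ray(c,(u,v),.095,T).round(4),ray(c,(u,v),.045,T).round(4))
E
```

```text
time: 1.53
eef_pos: [0.4596, -0.152, 0.2007]
eef_rot: [-3.14, -0.006, -0.0]
contact_force: [0.6, 0.0, 0.3]
opening: 0.0853
gripper_force: 0.0
[ 0.45957636 -0.15195811  0.2006827 ] [[ 0.004 -0.948 -0.319  0.541]
 [-1.    -0.004 -0.001 -0.151]
 [-0.     0.319 -0.948  0.372]
 [ 0.     0.     0.     1.   ]]
green 1234.5 288 195 [36. 44.] [ 0.463  -0.1515] [ 0.4489 -0.1516]
green 1155.0 12 205 [37. 64.] [0.4528 0.0976] [0.4369 0.1424]
purple 1560.5 290 258 [33. 65.] [ 0.4024 -0.1537] [ 0.3774 -0.1542]
blue 5038.5 145 189 [80. 87.] [ 0.4683 -0.0266] [ 0.4552 -0.0042]
```

View pics/w1.png

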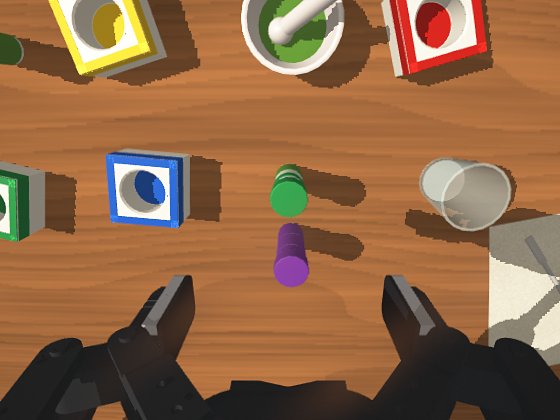

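The wrist view has the green cap at (288,197) and purple just behind it at (291,268). The position agrees with the fixed cameras, so I'll descend, grip the cap and lift.

```bash
python3 -m inch '[0,0,0.01,0,0,0, 0,0,0.032,0,0,0, 0,0,0.058,0,0,0, 0,0,0.085,0,0,0, 0,0,0.108,0,0,0, 0,0,0.124,0,0,0, 0,0,0.132,0,0,0, 0,0,0.133,0,0,0]' && python3 -m inch '[0,0,0,0,0,0, 0,0,0,0,0,0, 0,0,0,0,0,0, 0,0,0,0,0,0, 0,0,0,0,0,0, 0,0,0,0,0,0, 0,0,0,0,0,0, 0,0,0,0,0,0]' 1 40
```

```text
time: 2.25
eef_pos: [0.4567, -0.1555, 0.0652]
eef_rot: [-3.14, 0.004, 0.006]
contact_force: [-0.0, 0.1, -0.5]
opening: 0.0854
gripper_force: 0.0
time: 2.92
eef_pos: [0.4586, -0.1549, 0.068]
eef_rot: [3.142, -0.001, 0.0]
contact_force: [-0.2, 0.2, -0.3]
opening: -0.0001
gripper_force: 0.0
```

Run:
```python
from h import *
s=r.sense();print(s['eef_pos'],s['opening'],s['joints'])
w=r.camera('wrist')['image']; c=r.camera('scene')['image'][100:260,120:330]
cv2.imwrite('pics/w2.png',np.hstack([cv2.resize(w,(400,300)),cv2.resize(c,(394,300))]))
```

```text
[ 0.45864058 -0.1548637   0.06799539] -7.49787815729415e-05 [-3.95947677e-01 -2.10892816e-01  1.75587024e+00  2.05493775e-05
  1.59643593e+00  1.17523272e+00]
```

View pics/w2.png

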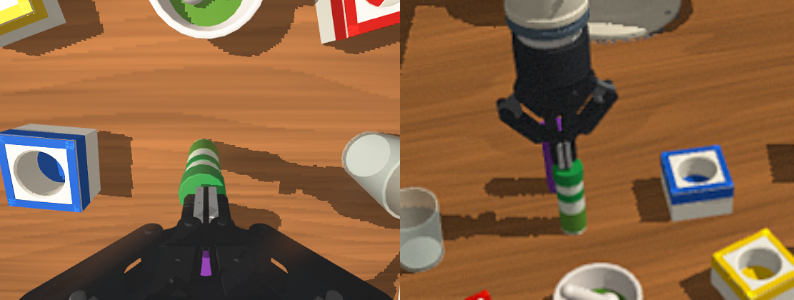

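The fingers shut fully without holding the tube. Its cap is just ahead of and under the tips, and the tube is still upright. I'll work out where the cap and the tips really are.

Run:
```python
from h import *
s=r.sense(); c=r.camera('wrist'); cv2.imwrite('pics/w3.png',cv2.resize(c['image'][150:400,190:390],None,fx=2.4,fy=2.4)); 
T=np.eye(4);T[:3,:3]=R.from_rotvec(s['eef_rot']).as_matrix();T[:3,3]=s['eef_pos']
print(c['T_tool_cam'].round(4), s['eef_pos'],s['gripper_force'],s['contact_force'])
V=np.linalg.inv(c['T_tool_cam'])
P=lambda p,V,c:cv2.projectPoints(np.array([p],float),cv2.Rodrigues(V[:3,:3])[0],V[:3,3],c['intrinsics'],np.array(c['dist']))[0].ravel().round()
print('tcp in wrist',P([0,0,0],V,c),P([0,0,-.019],V,c))
for n in('top','scene'):
    d=r.camera(n); print(n,'tcp',P(s['eef_pos'],d['view'],d))
    cs,_=cv2.findContours(mask(d['image'],'green',140),0,1)
    for q in cs:
        if cv2.contourArea(q)>60: m=cv2.moments(q);u,v=m['m10']/m['m00'],m['m01']/m['m00'];print(round(u),round(v),m['m00'],ray(d,(u,v),.088).round(4))
```

```text
[[-5.000e-04 -9.479e-01 -3.187e-01  8.170e-02]
 [ 1.000e+00 -7.000e-04  5.000e-04 -9.000e-04]
 [-7.000e-04 -3.187e-01  9.479e-01 -1.717e-01]
 [ 0.000e+00  0.000e+00  0.000e+00  1.000e+00]] [ 0.45857809 -0.15484716  0.0678626 ] 0.0 [0.43584208 0.58714669 0.40049863]
tcp in wrist [289. 251.] [289. 267.]
top tcp [365. 245.]
182 254 122.0 [0.4303 0.1929]
368 179 131.5 [ 0.5839 -0.1562]
scene tcp [209. 197.]
210 193 123.0 [ 0.4675 -0.154 ]
349 173 681.5 [0.4911 0.1455]
```

View pics/w3.png

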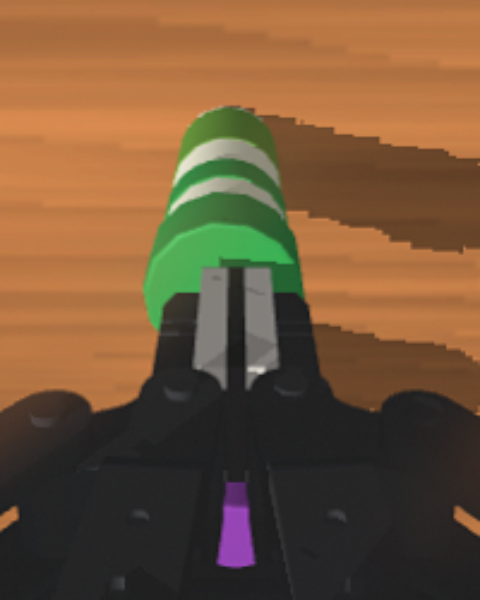

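```bash
python3 -m inch '[0,0,-0.005,0,0,0, 0,0,-0.012,0,0,0, 0,0,-0.02,0,0,0, 0,0,-0.028,0,0,0, 0,0,-0.037,0,0,0, 0,0,-0.045,0,0,0, 0,0,-0.05,0,0,0, 0,0,-0.05,0,0,0]'
python3 - <<'E'
from h import *
w=r.camera('wrist')['image'][150:400,190:390]; c=r.camera('scene')['image'][130:240,160:270]
cv2.imwrite('pics/w4.png',np.hstack([cv2.resize(w,(400,500)),cv2.resize(c,(400,500))]))
E
```

```text
time: 3.83
eef_pos: [0.4593, -0.1552, 0.1199]
eef_rot: [3.14, -0.001, 0.004]
contact_force: [0.3, -0.1, -0.4]
opening: -0.0
gripper_force: 0.0
```

View pics/w4.png

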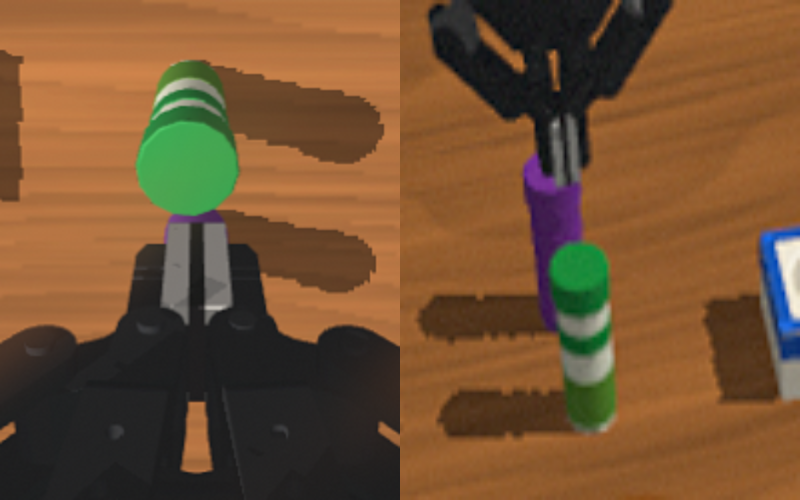

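Run:
```python
from h import *
s=r.sense(); P=lambda p,V,c:cv2.projectPoints(np.array([p],float),cv2.Rodrigues(V[:3,:3])[0],V[:3,3],c['intrinsics'],np.array(c['dist']))[0].ravel().round(1)
d=r.camera('scene');t=r.camera('top');w=r.camera('wrist');e=s['eef_pos'];V=np.linalg.inv(w['T_tool_cam'])
print(e,w['intrinsics'][0,0])
for dx in(-.011,.011):
  for dz in (0,.012,.027): print(dx,dz,'scene',P(e+[dx,0,dz],d['view'],d),'top',P(e+[dx,0,dz],t['view'],t),'wrist',P([dx,0,-dz],V,w))
print('cap top', P([.46,-.152,.095],d['view'],d))
a=d['image'][130:200,180:230]; cv2.imwrite('pics/w5.png',np.hstack([cv2.resize(a,(400,560),interpolation=0),cv2.resize(t['image'][215:300,335:395],(400,560),interpolation=0)]))
```

```text
[ 0.45865516 -0.15494192  0.11801428] 331.28560728260885
-0.011 0 scene [206.  175.6] top [369.6 249.2] wrist [289.3 268.5]
-0.011 0.012 scene [205.5 171.1] top [370.7 248.9] wrist [289.4 279.1]
-0.011 0.027 scene [204.8 165.4] top [372.2 248.4] wrist [289.5 294.3]
0.011 0 scene [208.1 182.5] top [369.6 237.2] wrist [289.3 233.4]
0.011 0.012 scene [207.6 178. ] top [370.8 236.7] wrist [289.4 242.2]
0.011 0.027 scene [206.9 172.3] top [372.3 236. ] wrist [289.6 254.8]
cap top [209.5 187.6]
```

View pics/w5.png

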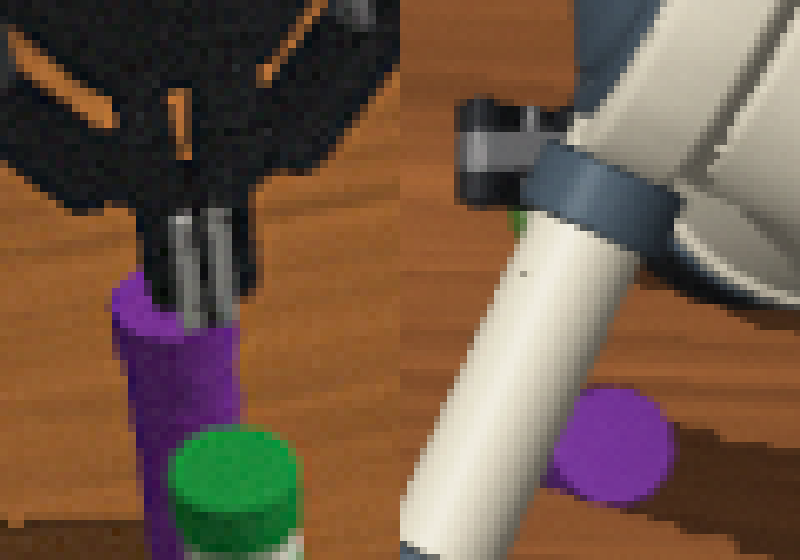

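The scene view has the shut tips at (206,171), and the wrist view has them at row 260. Both fit tips about 30 mm above the reported TCP, so the fingers shut just above the cap. I'll open, go 80 mm down and grip again.

```bash
python3 -m inch '[0,0,0,0,0,0, 0,0,0,0,0,0, 0,0,0,0,0,0, 0,0,0,0,0,0, 0,0,0,0,0,0, 0,0,0,0,0,0, 0,0,0,0,0,0, 0,0,0,0,0,0]' 0 40 && python3 -m inch '[0,0,0.008,0,0,0, 0,0,0.022,0,0,0, 0,0,0.038,0,0,0, 0,0,0.054,0,0,0, 0,0,0.067,0,0,0, 0,0,0.076,0,0,0, 0,0,0.08,0,0,0, 0,0,0.08,0,0,0]' && python3 -m inch '[0,0,0,0,0,0, 0,0,0,0,0,0, 0,0,0,0,0,0, 0,0,0,0,0,0, 0,0,0,0,0,0, 0,0,0,0,0,0, 0,0,0,0,0,0, 0,0,0,0,0,0]' 1 40
```

```text
time: 4.75
eef_pos: [0.4586, -0.1549, 0.1179]
eef_rot: [3.142, -0.001, 0.0]
contact_force: [-0.1, -0.2, 1.0]
opening: 0.0854
gripper_force: 0.0
time: 5.42
eef_pos: [0.458, -0.1547, 0.0367]
eef_rot: [-3.141, 0.001, 0.003]
contact_force: [0.4, 0.1, -0.1]
opening: 0.0858
gripper_force: 0.0
time: 6.08
eef_pos: [0.4591, -0.1549, 0.0387]
eef_rot: [3.141, -0.001, 0.002]
contact_force: [-0.0, 1.2, 5.4]
opening: 0.0323
gripper_force: 39.5
```

Held: opening 32 mm, 39.5 N. Now I'll lift and take it over to the green stand.

```bash
python3 -m inch '[0,0,-0.006,0,0,0, 0,0,-0.022,0,0,0, 0,0,-0.046,0,0,0, 0,0,-0.072,0,0,0, 0,0,-0.096,0,0,0, 0,0,-0.114,0,0,0, 0,0,-0.124,0,0,0, 0,0,-0.126,0,0,0]' && python3 -m inch '[0,-0.012,0,0,0,0, -0.003,-0.038,0,0,0,0, -0.006,-0.07,0,0,0,0, -0.01,-0.105,0,0,0,0, -0.014,-0.14,0,0,0,0, -0.016,-0.165,0,0,0,0, -0.018,-0.18,0,0,0,0, -0.02,-0.184,0,0,0,0]'
python3 - <<'E'
from h import *
s=r.sense(); print(s['eef_pos'],s['opening'],s['gripper_force'])
w=r.camera('wrist');cv2.imwrite('pics/w6.png',w['image'])
t=r.camera('top')
for sat in(80,100,120):
    m=mask(t['image'],'green',sat,40)[220:280,165:225]
    cs,hi=cv2.findContours(m,cv2.RETR_CCOMP,cv2.CHAIN_APPROX_NONE)
    for k,q in enumerate(cs):
        a=cv2.contourArea(q)
        if a>150: (u,v),wh,an=cv2.minAreaRect(q);print(sat,hi[0][k][3]>=0,a,u+165,v+220,np.round(wh),ray(t,(u+165,v+220),.045).round(4))
E
```

```text
time: 6.75
eef_pos: [0.4592, -0.1553, 0.1659]
eef_rot: [3.14, -0.001, 0.004]
contact_force: [-1.1, -0.1, -0.5]
opening: 0.033
gripper_force: 39.7
time: 7.42
eef_pos: [0.4373, 0.032, 0.1618]
eef_rot: [-3.141, -0.005, 0.005]
contact_force: [-0.8, -0.8, 1.0]
opening: 0.0326
gripper_force: 39.8
[0.43734001 0.03198362 0.16182027] 0.032591260306752606 39.83021914958954
```

View pics/w6.png

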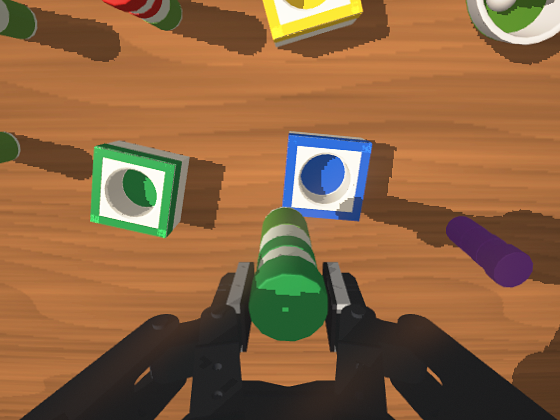

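The green tube is held upright by its cap at (288,300). The green stand is at (140,190) and the blue stand at (325,178), both in clear view. I'll measure both from here.

```bash
cat > ws.py <<'E'
from h import *
def T_():
    s=r.sense();T=np.eye(4);T[:3,:3]=R.from_rotvec(s['eef_rot']).as_matrix();T[:3,3]=s['eef_pos'];return T
T=T_();c=r.camera('wrist');T=T@c['T_tool_cam']
for col in ('green','blue','yellow','red'):
    cs,hi=cv2.findContours(mask(c['image'],col,90,40),cv2.RETR_CCOMP,cv2.CHAIN_APPROX_NONE)
    for k,q in enumerate(cs):
        if cv2.contourArea(q)>1500 and hi[0][k][3]>=0:
            h=cv2.approxPolyDP(cv2.convexHull(q),6,True).reshape(-1,2).astype(float)
            W=np.array([ray(c,p,.045,T) for p in h]); (u,v),wh,an=cv2.minAreaRect((W*1000).astype(np.float32))
            print(col,len(h),h.mean(0).round(),'centre',round(u/1000,4),round(v/1000,4),np.round(wh),round(an))
E
python3 ws.py
```

```text
green 4 [129. 193.] centre 0.4385 0.1758 [57. 56.] 76
```

```bash
python3 -m inch '[0,-0.01,0,0,0,0, 0,-0.032,0,0,0,0, 0,-0.062,0,0,0,0, 0,-0.094,0,0,0,0, 0,-0.121,0,0,0,0, 0,-0.138,0,0,0,0, 0,-0.146,0,0,0,0, 0,-0.146,0,0,0,0]' && python3 -m inch '[0,0,0,0,0,0, 0,0,0.01,0,0,0, 0,0,0.025,0,0,0, 0,0,0.04,0,0,0, 0,0,0.052,0,0,0, 0,0,0.06,0,0,0, 0,0,0.06,0,0,0, 0,0,0.06,0,0,0]' && python3 d.py 0.439 0.175 0.054
```

```text
time: 8.23
eef_pos: [0.4387, 0.176, 0.1634]
eef_rot: [3.142, 0.001, -0.001]
contact_force: [0.2, -0.0, -0.2]
opening: 0.0326
gripper_force: 39.9
time: 8.9
eef_pos: [0.4386, 0.1746, 0.1036]
eef_rot: [3.141, -0.002, -0.001]
contact_force: [0.2, 0.3, 0.5]
opening: 0.0327
gripper_force: 39.9
t 8.9 shift [ 0.0004 -0.0004  0.0496] turn [ 0.02  0.04 -0.07]
```

```bash
python3 -m inch '[0,0,0.005,0,0,0, 0,0,0.015,0,0,0, 0,0,0.026,0,0,0, 0,0,0.036,0,0,0, 0,0,0.043,0,0,0, 0,0,0.047,0,0,0, 0,0,0.049,0,0,0, 0,0,0.049,0,0,0]' && python3 -m inch '[0,0,0,0,0,0, 0,0,0,0,0,0, 0,0,0,0,0,0, 0,0,0,0,0,0, 0,0,0,0,0,0, 0,0,0,0,0,0, 0,0,0,0,0,0, 0,0,0,0,0,0]' 0.3 && python3 -m inch '[0,0,-0.006,0,0,0, 0,0,-0.022,0,0,0, 0,0,-0.046,0,0,0, 0,0,-0.072,0,0,0, 0,0,-0.096,0,0,0, 0,0,-0.114,0,0,0, 0,0,-0.124,0,0,0, 0,0,-0.126,0,0,0]' 0
cat >> ws.py <<'E'
cv2.imwrite('pics/ws.png',c['image'])
for col in ('green','blue','yellow','red'):
    cs,_=cv2.findContours(mask(c['image'],col,140,40),0,1)
    for q in cs:
        if 300<cv2.contourArea(q)<6000: (u,v),wh,an=cv2.fitEllipse(q);print(col,cv2.contourArea(q),round(u),round(v),np.round(wh),'@.09',ray(c,(u,v),.09,T).round(4),'@.11',ray(c,(u,v),.11,T).round(4))
E
python3 ws.py; python3 d.py 0.48 0.32 0.18
```

```text
time: 9.57
eef_pos: [0.4386, 0.1751, 0.0546]
eef_rot: [3.141, -0.001, -0.001]
contact_force: [-0.2, 0.3, -0.5]
opening: 0.0328
gripper_force: 39.8
time: 10.23
eef_pos: [0.4388, 0.1751, 0.0549]
eef_rot: [-3.142, 0.001, -0.0]
contact_force: [1.0, -0.3, 0.7]
opening: 0.06
gripper_force: 0.0
time: 10.9
eef_pos: [0.4396, 0.1754, 0.1836]
eef_rot: [-3.14, 0.001, -0.006]
contact_force: [-0.0, -0.2, 0.2]
opening: 0.0853
gripper_force: 0.0
green 4 [288. 190.] centre 0.4383 0.1763 [57. 56.] 76
blue 4 [470. 177.] centre 0.452 0.0002 [57. 57.] 85
green 3496.5 288 190 [78. 83.] @.09 [0.4515 0.1766] @.11 [0.4567 0.1765]
blue 5209.0 470 176 [79. 92.] @.09 [0.4634 0.0257] @.11 [0.4678 0.037 ]
blue 412.5 431 166 [  6. 118.] @.09 [0.4711 0.0595] @.11 [0.4749 0.0682]
blue 1331.5 152 14 [34. 60.] @.09 [0.5821 0.274 ] @.11 [0.5775 0.2666]
yellow 1745.0 113 158 [41. 58.] @.09 [0.4783 0.3178] @.11 [0.4815 0.3071]
yellow 504.0 465 9 [22. 34.] @.09 [0.5858 0.0487] @.11 [0.5809 0.0583]
yellow 1607.5 472 12 [61. 97.] @.09 [0.5835 0.0433] @.11 [0.5788 0.0533]
red 924.0 330 11 [28. 49.] @.09 [0.5828 0.1458] @.11 [0.5781 0.1481]
t 10.95 shift [ 0.0407 -0.1447  0.0024] turn [-0.04 -0.12 -0.03]
```

View pics/ws.png

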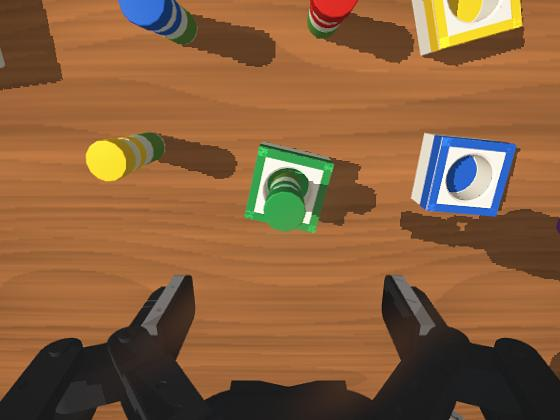

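Green now stands upright in its well, with its cap at (285,210) over the stand centre (288,190). The yellow tube is next, at (108,160), about (0.478, 0.320).

```bash
python3 -m inch '[0.003,-0.011,0,0,0,0, 0.009,-0.035,0,0,0,0, 0.018,-0.066,0,0,0,0, 0.026,-0.098,0,0,0,0, 0.033,-0.124,0,0,0,0, 0.038,-0.14,0,0,0,0, 0.039,-0.145,0,0,0,0, 0.039,-0.145,0,0,0,0]' 0 && python3 -m inch '[0,0,0.01,0,0,0, 0,0,0.034,0,0,0, 0,0,0.064,0,0,0, 0,0,0.094,0,0,0, 0,0,0.118,0,0,0, 0,0,0.134,0,0,0, 0,0,0.142,0,0,0, 0,0,0.142,0,0,0]' && python3 -m inch '[0,0,0,0,0,0, 0,0,0,0,0,0, 0,0,0,0,0,0, 0,0,0,0,0,0, 0,0,0,0,0,0, 0,0,0,0,0,0, 0,0,0,0,0,0, 0,0,0,0,0,0]' 1 40 && python3 d.py 0.611 0.019 0.18
```

```text
time: 11.62
eef_pos: [0.477, 0.3213, 0.1783]
eef_rot: [3.14, 0.002, -0.006]
contact_force: [-0.2, 0.4, -0.6]
opening: 0.0854
gripper_force: 0.0
time: 12.28
eef_pos: [0.4763, 0.3183, 0.0359]
eef_rot: [3.139, -0.003, -0.006]
contact_force: [-0.4, 1.2, -0.6]
opening: 0.0853
gripper_force: 0.0
time: 12.95
eef_pos: [0.4786, 0.3206, 0.0404]
eef_rot: [-3.14, 0.001, -0.004]
contact_force: [0.8, 0.8, 6.0]
opening: 0.0323
gripper_force: 39.6
t 12.95 shift [ 0.1329  0.3014 -0.1396] turn [-0.07 -0.13 -0.02]
```

```bash
python3 -m inch '[0,0,-0.006,0,0,0, 0,0,-0.022,0,0,0, 0,0,-0.046,0,0,0, 0,0,-0.072,0,0,0, 0,0,-0.098,0,0,0, 0,0,-0.118,0,0,0, 0,0,-0.128,0,0,0, 0,0,-0.13,0,0,0]' && python3 -m inch '[0.004,0.01,0,0,0,0, 0.013,0.03,0,0,0,0, 0.025,0.057,0,0,0,0, 0.038,0.086,0,0,0,0, 0.05,0.113,0,0,0,0, 0.059,0.134,0,0,0,0, 0.065,0.147,0,0,0,0, 0.066,0.15,0,0,0,0]' && python3 -m inch '[0.004,0.01,0,0,0,0, 0.013,0.03,0,0,0,0, 0.025,0.057,0,0,0,0, 0.038,0.086,0,0,0,0, 0.05,0.113,0,0,0,0, 0.059,0.134,0,0,0,0, 0.065,0.148,0,0,0,0, 0.067,0.151,0,0,0,0]' && python3 ws.py;  python3 d.py 0.611 0.019 0.055
```

```text
time: 13.62
eef_pos: [0.4785, 0.3206, 0.1714]
eef_rot: [-3.14, 0.001, -0.005]
contact_force: [1.0, 0.2, -0.1]
opening: 0.0326
gripper_force: 39.7
time: 14.28
eef_pos: [0.5439, 0.1672, 0.1667]
eef_rot: [3.14, -0.006, -0.005]
contact_force: [-1.3, 0.2, -0.6]
opening: 0.0326
gripper_force: 39.8
time: 14.95
eef_pos: [0.611, 0.0175, 0.1681]
eef_rot: [3.141, -0.003, -0.002]
contact_force: [-0.9, 0.1, -0.1]
opening: 0.0329
gripper_force: 39.8
blue 391.5 302 350 [22. 69.] @.09 [0.4715 0.0058] @.11 [0.4893 0.0068]
yellow 5144.5 288 300 [78. 85.] @.09 [0.5271 0.0183] @.11 [0.5404 0.0183]
yellow 438.5 287 273 [60. 66.] @.09 [0.553  0.0188] @.11 [0.5642 0.0187]
yellow 1187.0 286 188 [36. 42.] @.09 [0.6282 0.0197] @.11 [0.6334 0.0196]
yellow 1984.5 286 192 [83. 91.] @.09 [0.6245 0.0199] @.11 [0.63   0.0197]
red 1718.0 139 223 [41. 58.] @.09 [0.599  0.1388] @.11 [0.6065 0.1291]
t 15.0 shift [ 0.0002 -0.0007  0.1132] turn [-0.01  0.05 -0.09]
```

```bash
python3 -m inch '[0,0,0.004,0,0,0, 0,0,0.016,0,0,0, 0,0,0.032,0,0,0, 0,0,0.048,0,0,0, 0,0,0.062,0,0,0, 0,0,0.07,0,0,0, 0,0,0.072,0,0,0, 0,0,0.072,0,0,0]' && python3 -m inch '[0,0,0.004,0,0,0, 0,0,0.012,0,0,0, 0,0,0.021,0,0,0, 0,0,0.03,0,0,0, 0,0,0.036,0,0,0, 0,0,0.039,0,0,0, 0,0,0.04,0,0,0, 0,0,0.04,0,0,0]' && python3 -m inch '[0,0,0,0,0,0, 0,0,0,0,0,0, 0,0,0,0,0,0, 0,0,0,0,0,0, 0,0,0,0,0,0, 0,0,0,0,0,0, 0,0,0,0,0,0, 0,0,0,0,0,0]' 0.3 && python3 -m inch '[0,0,-0.006,0,0,0, 0,0,-0.022,0,0,0, 0,0,-0.046,0,0,0, 0,0,-0.072,0,0,0, 0,0,-0.096,0,0,0, 0,0,-0.114,0,0,0, 0,0,-0.124,0,0,0, 0,0,-0.126,0,0,0]' 0 && python3 ws.py; python3 d.py 0.592 0.277 0.18; python3 d.py 0.597 0.140 0.18
```

```text
time: 15.67
eef_pos: [0.6101, 0.0196, 0.0959]
eef_rot: [-3.141, -0.0, 0.002]
contact_force: [-0.1, -0.5, -0.5]
opening: 0.033
gripper_force: 39.8
time: 16.33
eef_pos: [0.6106, 0.019, 0.0565]
eef_rot: [-3.142, 0.001, 0.001]
contact_force: [-0.4, -0.8, 0.1]
opening: 0.0328
gripper_force: 39.8
time: 17.0
eef_pos: [0.6107, 0.019, 0.0569]
eef_rot: [3.142, -0.001, 0.0]
contact_force: [0.0, 0.7, 0.2]
opening: 0.0598
gripper_force: 0.0
time: 17.67
eef_pos: [0.6116, 0.019, 0.1861]
eef_rot: [3.141, -0.001, 0.007]
contact_force: [-0.0, 0.2, 0.2]
opening: 0.0857
gripper_force: 0.0
blue 4 [306. 326.] centre 0.4522 -0.0004 [56. 56.] 87
blue 3224.5 306 325 [60. 75.] @.09 [0.4881 0.0026] @.11 [0.5033 0.0038]
blue 371.5 309 294 [ 7. 95.] @.09 [0.523 0.   ] @.11 [0.5357 0.0015]
blue 751.5 11 223 [27. 40.] @.09 [0.5928 0.2658] @.11 [0.6003 0.2475]
yellow 5468.5 287 188 [85. 88.] @.09 [0.6244 0.0204] @.11 [0.6295 0.0203]
red 1499.0 150 217 [38. 53.] @.09 [0.5986 0.1391] @.11 [0.6056 0.1302]
red 786.5 551 192 [16. 84.] @.09 [ 0.6209 -0.2065] @.11 [ 0.6262 -0.1896]
t 17.7167 shift [-0.0194 -0.258   0.0045] turn [ 0.   -0.15 -0.03]
t 17.7167 shift [-0.0143 -0.121   0.0045] turn [ 0.   -0.15 -0.03]
```

```bash
python3 -m inch '[-0.001,-0.009,0,0,0,0, -0.004,-0.03,0,0,0,0, -0.007,-0.056,0,0,0,0, -0.01,-0.083,0,0,0,0, -0.012,-0.105,0,0,0,0, -0.014,-0.117,0,0,0,0, -0.014,-0.121,0,0,0,0, -0.014,-0.121,0,0,0,0]' 0 && python3 -m inch '[0,0,0.01,0,0,0, 0,0,0.034,0,0,0, 0,0,0.064,0,0,0, 0,0,0.094,0,0,0, 0,0,0.118,0,0,0, 0,0,0.135,0,0,0, 0,0,0.144,0,0,0, 0,0,0.144,0,0,0]' && python3 -m inch '[0,0,0,0,0,0, 0,0,0,0,0,0, 0,0,0,0,0,0, 0,0,0,0,0,0, 0,0,0,0,0,0, 0,0,0,0,0,0, 0,0,0,0,0,0, 0,0,0,0,0,0]' 1 40 && python3 d.py 0.612 -0.2885 0.19
```

```text
time: 18.38
eef_pos: [0.5962, 0.1408, 0.1816]
eef_rot: [3.141, 0.002, -0.003]
contact_force: [0.1, -0.2, -0.2]
opening: 0.0853
gripper_force: 0.0
time: 19.05
eef_pos: [0.595, 0.1385, 0.0352]
eef_rot: [3.14, -0.003, -0.008]
contact_force: [-0.9, -0.8, -0.5]
opening: 0.0856
gripper_force: 0.0
time: 19.72
eef_pos: [0.5976, 0.1403, 0.0406]
eef_rot: [-3.141, 0.001, -0.004]
contact_force: [-0.4, 1.0, 6.7]
opening: 0.0329
gripper_force: 39.5
t 19.7167 shift [ 0.0149  0.4287 -0.1496] turn [-0.03 -0.16 -0.02]
```

```bash
python3 -m inch '[0,0,-0.006,0,0,0, 0,0,-0.024,0,0,0, 0,0,-0.052,0,0,0, 0,0,-0.082,0,0,0, 0,0,-0.112,0,0,0, 0,0,-0.136,0,0,0, 0,0,-0.148,0,0,0, 0,0,-0.15,0,0,0]' && python3 -m inch '[0,0.012,0,0,0,0, 0.001,0.04,0,0,0,0, 0.003,0.076,0,0,0,0, 0.004,0.115,0,0,0,0, 0.005,0.154,0,0,0,0, 0.006,0.186,0,0,0,0, 0.007,0.206,0,0,0,0, 0.007,0.212,0,0,0,0]' && python3 -m inch '[0,0.012,0,0,0,0, 0.001,0.04,0,0,0,0, 0.003,0.076,0,0,0,0, 0.004,0.115,0,0,0,0, 0.005,0.154,0,0,0,0, 0.006,0.188,0,0,0,0, 0.007,0.21,0,0,0,0, 0.008,0.217,0,0,0,0]' && python3 ws.py;  python3 d.py 0.612 -0.2885 0.056
```

```text
time: 20.38
eef_pos: [0.5977, 0.1402, 0.1922]
eef_rot: [-3.141, 0.001, -0.008]
contact_force: [0.7, 1.0, -0.9]
opening: 0.0329
gripper_force: 39.7
time: 21.05
eef_pos: [0.6021, -0.0763, 0.1853]
eef_rot: [3.141, -0.008, -0.008]
contact_force: [-0.2, -0.2, -0.6]
opening: 0.0329
gripper_force: 39.8
time: 21.72
eef_pos: [0.6105, -0.2921, 0.1865]
eef_rot: [-3.141, 0.005, 0.005]
contact_force: [1.3, 1.2, -1.3]
opening: 0.0328
gripper_force: 39.9
blue 4 [ 39. 322.] centre 0.4519 -0.0018 [56. 56.] 87
blue 2897.0 39 320 [54. 76.] @.09 [ 0.4886 -0.0437] @.11 [ 0.5038 -0.0622]
blue 777.0 203 168 [152. 379.] @.09 [ 0.6393 -0.2218] @.11 [ 0.6433 -0.227 ]
yellow 450.0 -3 190 [34. 71.] @.09 [ 0.6225 -0.0409] @.11 [ 0.6277 -0.0596]
yellow 784.0 19 178 [12. 95.] @.09 [ 0.6321 -0.0632] @.11 [ 0.6366 -0.0803]
red 5666.0 288 296 [ 76. 100.] @.09 [ 0.5183 -0.2906] @.11 [ 0.5313 -0.2907]
red 1081.5 284 181 [35. 40.] @.09 [ 0.6284 -0.2884] @.11 [ 0.6332 -0.2886]
red 1772.0 284 185 [80. 85.] @.09 [ 0.6252 -0.2883] @.11 [ 0.6302 -0.2885]
t 21.7667 shift [ 0.0016 -0.0029  0.1306] turn [-0.04  0.16 -0.17]
```

View pics/ws.png

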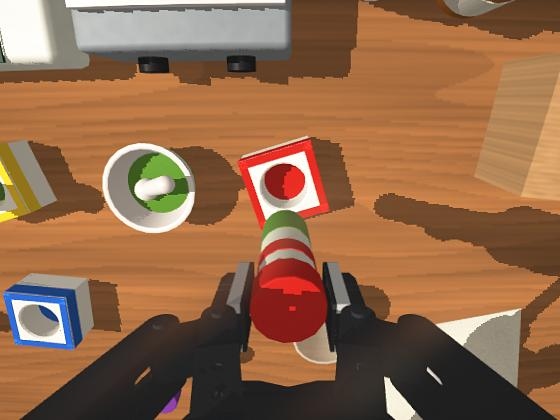

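The red tube is upright at (288,296), and the red stand at (284,182) is clear ahead. The mortar is 130 px to the left, well out of the way. Lowering the tube.

```bash
python3 -m inch '[0,0,0.004,0,0,0, 0,0,0.018,0,0,0, 0,0,0.038,0,0,0, 0,0,0.058,0,0,0, 0,0,0.074,0,0,0, 0,0,0.084,0,0,0, 0,0,0.086,0,0,0, 0,0,0.086,0,0,0]' && python3 d.py 0.612 -0.2885 0.056
```

```text
time: 22.43
eef_pos: [0.6114, -0.2874, 0.1022]
eef_rot: [-3.141, -0.002, 0.002]
contact_force: [0.5, -0.5, 0.9]
opening: 0.0326
gripper_force: 39.9
t 22.4333 shift [0.0006 0.0011 0.0462] turn [-0.06  0.07  0.06]
```

```bash
python3 -m inch '[0,0.001,0.004,0,0,0, 0,0.001,0.014,0,0,0, 0,0.001,0.026,0,0,0, 0,0.001,0.036,0,0,0, 0,0.001,0.043,0,0,0, 0,0.001,0.047,0,0,0, 0,0.001,0.048,0,0,0, 0,0.001,0.048,0,0,0]' && python3 -m inch '[0,0,0,0,0,0, 0,0,0,0,0,0, 0,0,0,0,0,0, 0,0,0,0,0,0, 0,0,0,0,0,0, 0,0,0,0,0,0, 0,0,0,0,0,0, 0,0,0,0,0,0]' 0.3 && python3 -m inch '[0,0,-0.006,0,0,0, 0,0,-0.022,0,0,0, 0,0,-0.046,0,0,0, 0,0,-0.072,0,0,0, 0,0,-0.096,0,0,0, 0,0,-0.118,0,0,0, 0,0,-0.132,0,0,0, 0,0,-0.134,0,0,0]' && python3 d.py 0.593 0.277 0.19
```

```text
time: 23.1
eef_pos: [0.6117, -0.2897, 0.0557]
eef_rot: [-3.141, 0.001, -0.001]
contact_force: [-2.6, 1.6, 3.6]
opening: 0.0327
gripper_force: 40.4
time: 23.77
eef_pos: [0.6115, -0.29, 0.0548]
eef_rot: [-3.142, 0.001, 0.0]
contact_force: [0.7, 0.3, -0.5]
opening: 0.0594
gripper_force: 0.0
time: 24.43
eef_pos: [0.6126, -0.2906, 0.1942]
eef_rot: [3.138, -0.001, 0.01]
contact_force: [-0.7, -0.3, 0.0]
opening: 0.0597
gripper_force: 0.0
t 24.4333 shift [-0.0199 -0.5676  0.0021] turn [ 0.2  -0.37 -0.03]
```

```bash
python3 -m inch '[0,-0.01,0,0,0,0, -0.001,-0.036,0,0,0,0, -0.002,-0.068,0,0,0,0, -0.003,-0.102,0,0,0,0, -0.005,-0.138,0,0,0,0, -0.006,-0.166,0,0,0,0, -0.006,-0.184,0,0,0,0, -0.006,-0.189,0,0,0,0]' 0 && python3 -m inch '[0,-0.01,0,0,0,0, -0.001,-0.036,0,0,0,0, -0.002,-0.068,0,0,0,0, -0.003,-0.102,0,0,0,0, -0.005,-0.138,0,0,0,0, -0.006,-0.166,0,0,0,0, -0.007,-0.184,0,0,0,0, -0.007,-0.189,0,0,0,0]' && python3 -m inch '[0,-0.01,0,0,0,0, -0.001,-0.036,0,0,0,0, -0.002,-0.068,0,0,0,0, -0.003,-0.102,0,0,0,0, -0.005,-0.138,0,0,0,0, -0.006,-0.166,0,0,0,0, -0.007,-0.184,0,0,0,0, -0.007,-0.189,0,0,0,0]' && python3 ws.py; python3 d.py 0.593 0.277 0.039
```

```text
time: 25.1
eef_pos: [0.6048, -0.0969, 0.1871]
eef_rot: [-3.14, -0.005, 0.004]
contact_force: [-0.6, 0.2, 0.5]
opening: 0.0856
gripper_force: 0.0
time: 25.77
eef_pos: [0.5982, 0.0905, 0.1878]
eef_rot: [-3.141, -0.003, 0.003]
contact_force: [-0.1, -0.6, 1.1]
opening: 0.0854
gripper_force: 0.0
time: 26.43
eef_pos: [0.5916, 0.2789, 0.1878]
eef_rot: [-3.142, -0.002, 0.002]
contact_force: [-0.1, 0.1, 0.8]
opening: 0.0853
gripper_force: 0.0
green 564.0 365 316 [35. 57.] @.09 [0.4763 0.2053] @.11 [0.4909 0.2109]
blue 808.0 530 307 [53. 66.] @.09 [0.4835 0.0424] @.11 [0.4976 0.0601]
blue 734.5 252 -23 [222. 794.] @.09 [0.7567 0.305 ] @.11 [0.7505 0.3032]
blue 1328.5 288 199 [37. 46.] @.09 [0.5934 0.2794] @.11 [0.5994 0.2794]
yellow 1810.5 536 170 [65. 81.] @.09 [0.6197 0.0705] @.11 [0.6237 0.0861]
t 26.4833 shift [0.0015 0.0011 0.1489] turn [0.02 0.07 0.04]
```

```bash
python3 -m inch '[0,0,0.01,0,0,0, 0,0,0.034,0,0,0, 0,0,0.066,0,0,0, 0,0,0.098,0,0,0, 0,0,0.124,0,0,0, 0,0,0.142,0,0,0, 0,0,0.15,0,0,0, 0,0,0.15,0,0,0]' && python3 -m inch '[0,0,0,0,0,0, 0,0,0,0,0,0, 0,0,0,0,0,0, 0,0,0,0,0,0, 0,0,0,0,0,0, 0,0,0,0,0,0, 0,0,0,0,0,0, 0,0,0,0,0,0]' 1 40 && python3 -m inch '[0,0,-0.006,0,0,0, 0,0,-0.024,0,0,0, 0,0,-0.052,0,0,0, 0,0,-0.082,0,0,0, 0,0,-0.112,0,0,0, 0,0,-0.136,0,0,0, 0,0,-0.148,0,0,0, 0,0,-0.15,0,0,0]' && python3 d.py 0.4523 -0.0005 0.19
```

```text
time: 27.15
eef_pos: [0.5906, 0.2745, 0.0355]
eef_rot: [3.139, -0.004, -0.007]
contact_force: [-1.1, 0.2, -0.2]
opening: 0.0857
gripper_force: 0.0
time: 27.82
eef_pos: [0.5927, 0.2775, 0.0408]
eef_rot: [-3.141, 0.0, -0.004]
contact_force: [-0.5, 0.4, 5.8]
opening: 0.0324
gripper_force: 39.6
time: 28.48
eef_pos: [0.5927, 0.2775, 0.1924]
eef_rot: [-3.14, 0.001, -0.007]
contact_force: [0.2, 0.4, -0.6]
opening: 0.0324
gripper_force: 39.8
t 28.4833 shift [-0.1403  0.2781  0.0012] turn [-0.11 -0.27 -0.02]
```

```bash
python3 -m inch '[-0.005,0.01,0,0,0,0, -0.015,0.03,0,0,0,0, -0.028,0.055,0,0,0,0, -0.041,0.082,0,0,0,0, -0.054,0.107,0,0,0,0, -0.063,0.126,0,0,0,0, -0.069,0.137,0,0,0,0, -0.07,0.139,0,0,0,0]' && python3 -m inch '[-0.005,0.01,0,0,0,0, -0.015,0.03,0,0,0,0, -0.028,0.055,0,0,0,0, -0.041,0.082,0,0,0,0, -0.054,0.107,0,0,0,0, -0.063,0.126,0,0,0,0, -0.069,0.137,0,0,0,0, -0.07,0.139,0,0,0,0]' && python3 -m inch '[0,0,0.004,0,0,0, 0,0,0.018,0,0,0, 0,0,0.038,0,0,0, 0,0,0.058,0,0,0, 0,0,0.074,0,0,0, 0,0,0.084,0,0,0, 0,0,0.086,0,0,0, 0,0,0.086,0,0,0]' && python3 d.py 0.4523 -0.0005 0.056
```

```text
time: 29.15
eef_pos: [0.5206, 0.1365, 0.1874]
eef_rot: [3.141, -0.004, -0.004]
contact_force: [-0.2, -0.9, -0.5]
opening: 0.0327
gripper_force: 39.9
time: 29.82
eef_pos: [0.4512, -0.002, 0.1887]
eef_rot: [3.141, -0.003, -0.0]
contact_force: [0.3, 0.4, -0.8]
opening: 0.0328
gripper_force: 39.9
time: 30.48
eef_pos: [0.4515, -0.0002, 0.1021]
eef_rot: [-3.141, -0.001, 0.003]
contact_force: [0.1, 0.6, -0.4]
opening: 0.0325
gripper_force: 39.9
t 30.4833 shift [0.0009 0.0004 0.0461] turn [-0.02  0.09  0.03]
```

```bash
python3 -m inch '[0,0,0.004,0,0,0, 0,0,0.014,0,0,0, 0,0,0.026,0,0,0, 0,0,0.036,0,0,0, 0,0,0.043,0,0,0, 0,0,0.046,0,0,0, 0,0,0.047,0,0,0, 0,0,0.047,0,0,0]' && python3 -m inch '[0,0,0,0,0,0, 0,0,0,0,0,0, 0,0,0,0,0,0, 0,0,0,0,0,0, 0,0,0,0,0,0, 0,0,0,0,0,0, 0,0,0,0,0,0, 0,0,0,0,0,0]' 0.3 && python3 -m inch '[0,0,-0.006,0,0,0, 0,0,-0.022,0,0,0, 0,0,-0.046,0,0,0, 0,0,-0.072,0,0,0, 0,0,-0.096,0,0,0, 0,0,-0.118,0,0,0, 0,0,-0.132,0,0,0, 0,0,-0.134,0,0,0]' && python3 -m inch '[-0.01,0.01,0,0,0,0, -0.025,0.03,0,0,0,0, -0.04,0.06,-0.01,0,0,0, -0.06,0.09,-0.02,0,0,0, -0.07,0.12,-0.03,0,0,0, -0.08,0.14,-0.04,0,0,0, -0.085,0.15,-0.045,0,0,0, -0.085,0.15,-0.045,0,0,0]' 0
python3 - <<'E'
from h import *
a=r.camera('top')['image'][130:290,90:480];b=r.camera('scene')['image'][140:320,110:460]
cv2.imwrite('pics/end.png',np.vstack([cv2.resize(a,(700,287)),cv2.resize(b,(600,309)) if 0 else cv2.copyMakeBorder(cv2.resize(b,(600,309)),0,0,0,100,0)]))
E
```

```text
time: 31.15
eef_pos: [0.4517, -0.0009, 0.0559]
eef_rot: [-3.142, 0.001, -0.0]
contact_force: [-0.6, -0.2, -1.1]
opening: 0.0323
gripper_force: 40.0
time: 31.82
eef_pos: [0.4516, -0.0009, 0.0559]
eef_rot: [-3.142, 0.001, -0.0]
contact_force: [0.1, -0.9, -0.4]
opening: 0.0594
gripper_force: 0.0
time: 32.48
eef_pos: [0.4529, -0.001, 0.194]
eef_rot: [3.141, -0.001, 0.009]
contact_force: [0.6, 0.5, 0.6]
opening: 0.0598
gripper_force: 0.0
time: 33.15
eef_pos: [0.3659, -0.1527, 0.2355]
eef_rot: [3.14, -0.007, 0.001]
contact_force: [0.6, 0.0, 0.0]
opening: 0.0852
gripper_force: 0.0
```

View pics/end.png

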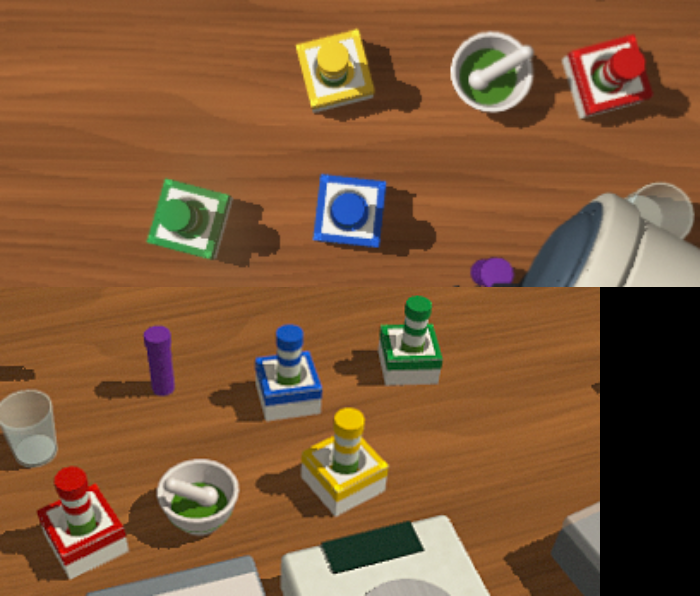

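All four tubes stand in the wells of their own colour, with the mortar and beaker in place. One last numeric check of the cap positions against the stand centres, since the red tube seems to lean slightly at (72,480) in the composite.

Run:
```python
from h import *
S=dict(red=(.612,-.2885),yellow=(.611,.019),blue=(.4523,-.0005),green=(.439,.175))
for n in('top','scene'):
    c=r.camera(n)
    for k,(x,y) in S.items():
        P=cv2.projectPoints(np.array([[x,y,.11],[x,y,.093],[x,y,.045]]),cv2.Rodrigues(c['view'][:3,:3])[0],c['view'][:3,3],c['intrinsics'],np.array(c['dist']))[0].reshape(-1,2)
        m=mask(c['image'],k,120,40); z=np.zeros_like(m); cv2.circle(z,tuple(int(v) for v in P[:2].mean(0)),13,255,-1)
        q=P[0].round(1); ys,xs=np.nonzero(m&z); 
        im=cv2.resize(c['image'][int(q[1])-22:int(q[1])+38,int(q[0])-30:int(q[0])+30],(190,190))
        for p in P[[0,2]]: cv2.drawMarker(im,tuple(int(v) for v in ((p-q.astype(int)+[30,22])*190/60)),(255,0,255),0,10,1)
        S[k]=(x,y); globals().setdefault(n,[]).append(im)
cv2.imwrite('pics/chk.png',np.vstack([np.hstack(top),np.hstack(scene)]))
```

```text
(no output)
```

View pics/chk.png

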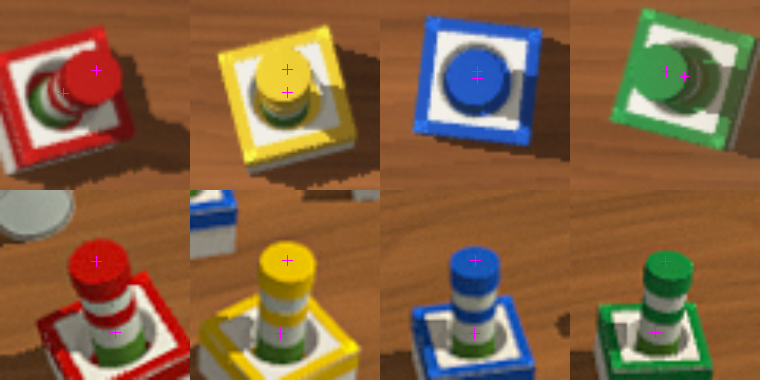

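In both views the predicted upright cap centres (crosses) fall on the caps to within a few millimetres. The tubes are upright, centred and released, so I'm handing in.

```bash
python3 -c "
from cell import r
print(r.hand_in())"
```

```text
the job is handed in; nothing more can be done
None
```

The job is handed in: all four tubes stand upright and released in the stands of their own colours, and the mortar and beaker were left where they were, though the hand-in call gave no verdict.

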